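Put the dressing-station items back on their outline mats

ROBOT

A 7-joint arm with a two-finger parallel gripper is mounted at the origin on a cart in front of the work surface, level with it; the furniture and walls round the work are solid. World frame = base frame: x ahead of the robot, y to its left, z up, the work surface at z = 0. Lengths are in m, angles in rad, forces in N, time in s.
With the tool pointing down it reaches from about 0.4 to 0.85 m from the base axis. Payload 10.4 kg.
Tool frame: the origin (TCP) lies at the centre of the arm's flange, where the gripper is bolted on; the fingertips stand 182 mm ahead of it and the grasp point (between the pads) lies r.grasp_offset ahead of it (r.grasp_offset is the distance from the TCP to the grasp point, in m); z points along the fingers, y is the line along which they close (so a half turn about z gives the same grasp; the last joint's range is limited). The gripper opens to 87 mm and grips with 3 to 60 N. Pads are 19 mm wide; open, the fingers measure 117 mm over their backs; the gripper's body (75 mm by 190 mm) begins 51 mm behind the grasp point.
Start: joints at [1.107, 0.332, -0.065, 1.46, 0.022, 1.35, -0.088], TCP at [0.267, -0.565, 0.405] pointing down, gripper open.
Joint ranges: [-2.6, 2.6], [-0.5, 2.12], [-1.47, 1.34], [0.16, 2.42], [-1.27, 4.41], [0.06, 2.06], [-2.6, 2.6]. Speed limits (rad/s): [2.22, 2.22, 2.79, 2.79, 3.14, 3.14, 3.14].

INTERFACE

Orientations are given as a unit quaternion [x, y, z, w].
In Python, from bench import status, vision, job, spotter, r gives the robot as it stands. The module is installed in compiled form; this text tells all that it offers.
- The arm moves only by the tool play_rows, never from a script. Its argument "series" is a list of rows, each a list of 6 numbers: the shift along the tool's x, y, z each as a share of 150 mm, from -1 to 1, then the turn, a rotation vector about the tool's x, y, z each as a share of 30 degrees, from -1 to 1. In form: [[x, y, z, ax, ay, az], ...]. A call has 1 to 5 rows; each row is the pose to reach, as a shift and turn from the pose commanded when the call began, along the tool's axes at that moment; what a row does not reach only later rows make up. A row lasts 1/10 s, in which the tool goes at most 50 mm and 8.59 degrees, less where a joint would pass 70% of its speed; a pose out of reach is approached as far as the arm can. A call with a number of a shift or a turn outside -1 to 1 is refused whole. A call with a gripper value outside its range is refused whole. "fingers" is the opening, from -1 (shut) to 1 (fully open), set as the call begins (left out, the last holds). The fingers move at their own pace and stop on an object; "squeeze" is the grip in N (left out, the last holds). Time passes only in rows, so rows that repeat a pose let the fingers close. It gives the time, the measured TCP pose, the force, the opening and the grip force at its end, in the units of the state.
- status.read_state(): the state, without advancing time (a new reading comes with each control period).
- vision.camera(name): name is "scene" or "top" or "wrist"; returns the picture (420x560x3 uint8, blue, green, red); there is no depth.
- vision.calibration(name): a dict with "fx", "fy", "cx", "cy" (pixels), "rvec" (rotation vector, rad) and "tvec" (3), from world to camera coordinates, as OpenCV has them; the wrist camera has in their place "T_tool_cam" (4x4, takes a point from camera to tool coordinates, whose origin is the TCP and whose axes are the flange's). Camera axes: x right, y down, z forward; pixel columns grow to the right and rows downward; lengths in m; the calibration is good to about 2 mm. A picture is of the moment at which its call begins: read the wrist's pose just before it. calibration takes no time and is no camera call.
- job.close_job(): hands the job in; it is judged then, once.
Trained networks look in the newest picture that a camera, given by its name, has taken for a name from the list of things; names that differ only in an ending like _2 or _b are one class to them, and where a whole thing is asked for, a point or a joint stands for the part that bears it (a point fixed in the world has none). Each returns a list of dicts, best first, with "conf" (0 to 1); they miss things now and then, are a little off and sometimes report something else, mostly with a low value. They report only what shows in the picture. A call takes as long as a camera call. They do not tell look-alikes from the thing itself.
- spotter.boxes_of(camera, name): "point" ([x, y, z] in m, in world coordinates, good to about 4 mm: the middle of the surface that is visible of it).
- spotter.regions_of(camera, name): "pixels" (420x560 bool, what is visible of it).
The state is a dict: "time": time; "joint_positions": joint angles; "joint_vel": joint speeds; "joint_torque": joint torques, N m; "ee_pos": TCP position; "eef_rot": TCP orientation; "ft_force": force on the tool from outside, world axes, zero at the start; "torque": the same for the moment, N m; "width": finger opening in m; "grip_force": force on a finger pad.
Only numpy, scipy, OpenCV 4.12 (cv2) and the standard library are available. Lean on these libraries where they do the work, as an engineer would, in place of code of your own. Each camera call takes 0.05 s, during which the arm holds its last target. There are 200 camera calls.

TASK

The vial, the tape roll, the syringe and the marker pen each lie on a mat that belongs to another of them: move each one onto the mat that bears its own outline, centred within the outline, the vial standing upright, the tape flat, the syringe and the pen lying along theirs (either way round). The mat without an outline is free for parking a thing on the way. Do not let the vial fall over at any time, and leave the carton between the mats where it stands.

Things in the scene. Friction and masses are not known exactly. Their poses are not given: they have to be found in the camera images.
- vial: small clear glass vial with a blue cap, standing; body 43 mm across and 68 mm high, 77 mm with its cap (26 mm across), about 55 g. Origin: centre of its underside; z up its axis. Grasp round the body.
- tape: cream roll of medical tape lying flat like a coin, 62 mm across, 25 mm high, about 40 g. Origin: centre of its underside; z up its axis. Grasp across the outside.
- syringe: plastic 10 ml syringe without needle, lying flat, 118 mm long along its y, light; barrel 12 mm wide (x) and 18 mm high from y -46 to +34 mm, finger flange 30 mm wide (x) at y +33 mm, plunger beyond it. Origin: middle of its length, at the underside. Grasp across the barrel, at the origin.
- marker: marker pen with a white barrel and blue cap, lying flat, 132 mm long along its y, 14 mm wide (x), 13 mm high, light. Origin: middle of its length, at the underside. Grasp across it at the origin.
- mat_vial: dark grey rubber mat fixed on the table, 76 (x) x 148 (y) x 4 mm, with a thin white outline of a small circle, 49 mm across, at its middle: the vial's place. Origin: centre of its underside, so its top is 4 mm above it; y runs along the long side.
- mat_tape: dark grey rubber mat fixed on the table, 76 (x) x 148 (y) x 4 mm, with a thin white outline of a large circle, 69 mm across, at its middle: the tape roll's place. Origin: centre of its underside, so its top is 4 mm above it; y runs along the long side.
- mat_syringe: dark grey rubber mat fixed on the table, 76 (x) x 148 (y) x 4 mm, with a thin white outline of a syringe (a barrel with a wider cross flange and a narrow nose), 124 mm long along y, centred: the syringe's place. Origin: centre of its underside, so its top is 4 mm above it; y runs along the long side.
- mat_marker: dark grey rubber mat fixed on the table, 76 (x) x 148 (y) x 4 mm, with a thin white outline of a plain straight bar, 20 x 138 mm along y, centred: the marker pen's place. Origin: centre of its underside, so its top is 4 mm above it; y runs along the long side.
- mat_spare: dark grey rubber mat fixed on the table, 76 (x) x 148 (y) x 4 mm, without any outline, empty at the start: room to park one thing. Origin: centre of its underside, so its top is 4 mm above it; y runs along the long side.
- thread_carton: closed white and blue cardboard carton standing among the mats, 78 (x) x 95 (y) x 40 mm high, loose. Origin: centre of its underside. It is to stay where it is.
Things that resemble listed ones, but are neither listed nor needed, are in the scene too. Of the things like the vial, leave any that is purple; of the rest the larger one is meant.

How it is judged:
By the outcome, as a careful person would: the job done as asked, in the order asked, and still so for the second after the job is handed in, with the robot touching nothing.
It also fails if it takes over 134 s, if anything falls off the work surface, if the arm or the gripper's body presses on something with over 40 N, if the wrist force passes 120 N, or if a joint passes its speed limit or range.

## Working session

There is one attempt and no reset: what is moved stays moved. The work goes in short steps, Python scripts to look and compute and a tool call to move; the robot and the scene stay as the last step left them, time stands still between calls to the robot, and variables do not carry over. Pictures are saved under pics/ and viewed, at most 14 in all, crops included, and the job is handed in when it is done.

Besides the shell and the picture viewer there is one more tool, called after "Request:" in YAML: its name, and indented under it one key for each argument. play_rows: Moves the arm, as the interface text tells. Shift numbers are shares of 150 mm and turn numbers shares of 30 degrees, none past 1 either way. Its arguments: {"type":"object","properties":{"series":{"type":"array","items":{"type":"array","items":{"type":"number"}}},"fingers":{"type":"number"},"squeeze":{"type":"number"}},"required":["series"]}

```bash
mkdir -p pics; ls; python3 - <<'E'
from bench import status, vision, job, spotter, r
import cv2,numpy as np
s=status.read_state(); print({k:np.round(v,3).tolist() for k,v in s.items()}, r.grasp_offset)
for c in ["top","scene"]:
    im=vision.camera(c); cv2.imwrite(f"pics/{c}0.png",im); 
    k=vision.calibration(c); print(c,{a:np.round(b,4).tolist() for a,b in k.items()})
for n in ["vial","tape","syringe","marker","mat_vial","mat_tape","mat_syringe","mat_marker","mat_spare","thread_carton"]:
    for c in ["top"]:
        print(n,c,[(np.round(d["point"],3).tolist(),round(d["conf"],2)) for d in spotter.boxes_of(c,n)])
print(status.read_state()["time"])
E
```

```text
pics
{'time': 0.0, 'joint_positions': [1.107, 0.333, -0.065, 1.461, 0.022, 1.35, -0.088], 'joint_vel': [-0.001, -0.001, 0.001, -0.002, 0.0, 0.0, 0.002], 'joint_torque': [-0.0, -62.326, 0.025, -38.99, -0.061, 0.04, 0.0], 'ee_pos': [0.267, -0.565, 0.404], 'eef_rot': [0.976, 0.219, -0.0, -0.001], 'ft_force': [0.152, -0.324, 0.028], 'torque': [-0.038, -0.033, -0.02], 'grip_force': 0.0, 'width': 0.087} 0.1635
top {'fx': 537.5841, 'fy': 537.5841, 'cx': 277.3212, 'cy': 209.9556, 'rvec': [2.1555, -2.0972, 0.1686], 'tvec': [-0.0713, 0.5185, 1.1286]}
scene {'fx': 524.5128, 'fy': 524.5128, 'cx': 277.195, 'cy': 207.8033, 'rvec': [1.0429, -2.5419, 0.9296], 'tvec': [0.3092, 0.3344, 0.9071]}
vial top [([0.457, -0.009, 0.061], 0.83), ([0.525, -0.335, 0.058], 0.67), ([0.384, -0.124, 0.038], 0.54), ([0.458, 0.206, 0.006], 0.51)]
tape top [([0.633, -0.01, 0.032], 0.58)]
syringe top [([0.468, 0.218, 0.018], 0.54), ([0.59, 0.196, 0.008], 0.52)]
marker top [([0.599, 0.198, 0.02], 0.53)]
mat_vial top []
mat_tape top [([0.587, 0.195, 0.006], 0.81)]
mat_syringe top [([0.469, -0.011, 0.004], 0.59)]
mat_marker top [([0.625, -0.019, 0.005], 0.84)]
mat_spare top [([0.625, -0.239, 0.004], 0.9)]
thread_carton top [([0.46, -0.229, 0.036], 0.84)]
0.6
```

View pics/top0.png

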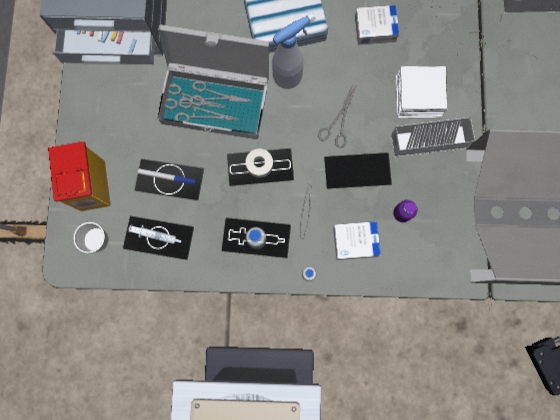

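View pics/scene0.png

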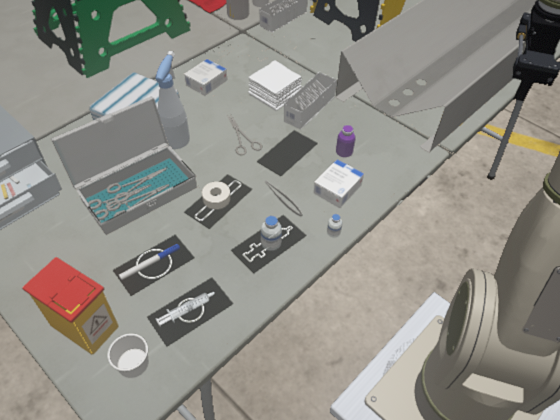

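Top view: the marker is at (168,178) on the large-circle mat (tape) and the syringe at (157,237) on the small-circle mat (vial). The large blue-capped vial is at (256,237) on the syringe mat, and the tape is at (259,162) on the bar mat (marker). The spare mat is at (357,170) and the carton at (357,240). The look-alikes are a purple vial at (405,210) and a small one at (309,273). So this is two swaps.

```bash
cat > h.py <<'E'
from bench import status, vision, job, spotter, r
import cv2, numpy as np
from scipy.spatial.transform import Rotation as R
def cam(c):
    """returns image, K, R_wc (cam->world), camera centre"""
    s=status.read_state(); im=vision.camera(c); k=vision.calibration(c)
    K=(k["fx"],k["fy"],k["cx"],k["cy"])
    if c=="wrist":
        T=np.array(k["T_tool_cam"]); Rt=R.from_quat(s["eef_rot"]).as_matrix()
        return im,K,Rt@T[:3,:3],np.array(s["ee_pos"])+Rt@T[:3,3]
    Rc=R.from_rotvec(k["rvec"]).as_matrix().T
    return im,K,Rc,-Rc@np.array(k["tvec"])
def ray(uv,z,K,Rw,C):
    uv=np.atleast_2d(uv).astype(float)
    d=np.c_[(uv[:,0]-K[2])/K[0],(uv[:,1]-K[3])/K[1],np.ones(len(uv))]@Rw.T
    return (C+d*((z-C[2])/d[:,2])[:,None])[:,:2]
def proj(p,K,Rw,C):
    q=(np.asarray(p)-C)@Rw; return np.array([K[0]*q[0]/q[2]+K[2],K[1]*q[1]/q[2]+K[3]])
def rect(uv,z,*k):
    """min-area rect on plane z: centre, (long,short), direction of long side in deg from world +y (ccw), range +-90"""
    (c,(w,h),a)=cv2.minAreaRect((ray(uv,z,*k)*1000).astype(np.float32))
    if w<h: a+=90
    a=(a-90+90)%180-90
    return np.round(c,1),np.round(sorted((w,h)),1),round(a,1)
def mat(im,xy,*k,thr=45):
    """dark rubber mat near xy"""
    g=im.max(2); m=((g<thr)*255).astype(np.uint8)
    m=cv2.morphologyEx(m,cv2.MORPH_OPEN,np.ones((3,3)))
    n,l,st,ce=cv2.connectedComponentsWithStats(m)
    u=proj([*xy,.004],*k)
    box=np.array([[xy[0]+a,xy[1]+b] for a in(-.05,.05) for b in(-.085,.085)])
    uv=np.array([proj([*b,.004],*k) for b in box]).astype(np.float32)
    hull=np.zeros(g.shape,np.uint8); cv2.fillConvexPoly(hull,cv2.convexHull(uv).astype(int),1)
    mm=(m>0)&(hull>0)
    n,l,st,ce=cv2.connectedComponentsWithStats(mm.astype(np.uint8))
    ok=np.isin(l,[i for i in range(1,n) if st[i,4]>60])
    v,uu=np.nonzero(ok)
    return rect(np.c_[uu,v],.004,*k)
MATS=dict(vial=(.469,.205),tape=(.595,.195),syringe=(.469,-.011),marker=(.625,-.019),spare=(.625,-.239))
E
python3 - <<'E'
from h import *
im,*k=cam("top")
for n,p in MATS.items(): print("mat",n,*mat(im,p,*k))
for n,z in [("marker",.0105),("syringe",.013),("tape",.029),("vial",.081)]:
    for d in spotter.regions_of("top",n)[:3]:
        v,u=np.nonzero(d["pixels"]); print(n,round(d["conf"],2),len(v),*rect(np.c_[u,v],z,*k))
print(np.round(vision.calibration("wrist")["T_tool_cam"],3).tolist(),{a:b for a,b in vision.calibration("wrist").items() if a!="T_tool_cam"})
for n,uv,z in [("traycorner",(258,136),.03),("lid",(270,47),.1),("spray",(288,70),.1),("carton",(357,240),.04),("redbox",(80,175),.15)]: print(n,ray(uv,z,*k).round(3))
E
```

```text
mat vial [457.6 209.5] [ 72.9 144.7] -8.0
mat tape [563.2 148.8] [27.8 47.8] 1.5
mat syringe [463.7  -9.7] [ 73.2 144.6] -4.5
mat marker [612.3 -15.8] [ 43.6 143.3] 6.8
mat spare [ 623.9 -236.2] [ 72.6 145.1] 5.2
marker 0.81 338 [598.9 198.9] [ 14.1 132.2] -9.3
marker 0.32 583 [636.  -12.8] [57.1 65.9] -88.3
marker 0.26 394 [465.6 217.3] [ 21.6 116.8] -11.1
syringe 0.69 343 [464.7 218.7] [ 19.3 111.5] -10.7
tape 0.92 519 [631.1 -12.6] [54.  60.2] -88.3
tape 0.32 393 [461.4 214.3] [ 22.3 112.9] -13.3
vial 0.78 328 [454.3 -14.7] [37.7 44.3] -88.2
vial 0.64 158 [ 382.3 -125.9] [26.8 26.9] 1.2
vial 0.62 420 [ 520.5 -327. ] [42.7 52. ] 45.8
[[0.0, -0.958, -0.287, 0.079], [1.0, 0.0, -0.0, -0.0], [0.0, -0.287, 0.958, 0.021], [0.0, 0.0, 0.0, 1.0]] {'fx': 366.0401600454679, 'fy': 366.0401600454679, 'cx': 280.70906593420625, 'cy': 202.54969058211842}
traycorner [[ 0.691 -0.008]]
lid [[ 0.872 -0.032]]
spray [[ 0.82  -0.072]]
carton [[ 0.46  -0.231]]
redbox [[0.563 0.34 ]]
```

Request:
play_rows:
  series:
    - [0.455,-0.967,-0.27,0,0,0.843]
    - [0.455,-0.967,-0.27,0,0,0.843]
    - [0.455,-0.967,-0.27,0,0,0.843]
    - [0.455,-0.967,-0.27,0,0,0.843]
  fingers: 1
  squeeze: 15

```text
time: 1.25
ee_pos: [0.2673, -0.4013, 0.447]
eef_rot: [1.0, -0.001, 0.001, 0.001]
ft_force: [-0.1, -1.3, 0.0]
width: 0.0867
grip_force: 0.0
```

Request:
play_rows:
  series:
    - [0.7,-0.9,0,0,0,0]
    - [0.7,-0.9,0,0,0,0]
    - [0.7,-0.9,0,0,0,0]
    - [0.7,-0.9,0,0,0,0]

```text
time: 1.65
ee_pos: [0.374, -0.2662, 0.4456]
eef_rot: [1.0, 0.003, 0.001, -0.0]
ft_force: [-0.5, -0.6, 0.5]
width: 0.087
grip_force: 0.0
```

Request:
play_rows:
  series:
    - [0.7,-0.9,0,0,0,0]
    - [0.7,-0.9,0,0,0,0]
    - [0.7,-0.9,0,0,0,0]
    - [0.7,-0.9,0,0,0,0]

```text
time: 2.05
ee_pos: [0.4787, -0.1309, 0.4454]
eef_rot: [1.0, 0.003, 0.001, -0.001]
ft_force: [-0.5, 0.0, 0.1]
width: 0.0867
grip_force: 0.0
```

Request:
play_rows:
  series:
    - [0.7,-0.9,0,0,0,0]
    - [0.7,-0.9,0,0,0,0]
    - [0.7,-0.9,0,0,0,0]
    - [0.7,-0.9,0,0,0,0]
    - [0.7,-0.9,0,0,0,0]

```text
time: 2.55
ee_pos: [0.583, 0.0031, 0.4446]
eef_rot: [1.0, 0.003, -0.0, -0.001]
ft_force: [-0.7, 0.1, -0.4]
width: 0.0868
grip_force: 0.0
```

```bash
cat > look.py <<'E'
import sys
from h import *
name=sys.argv[1]
im,*k=cam("wrist"); cv2.imwrite(f"pics/{name}.png",im)
np.savez(f"{name}.npz",im=im,K=k[0],Rw=k[1],C=k[2])
for n,p in MATS.items():
    try: print("mat",n,*mat(im,p,*k))
    except Exception as e: print("mat",n,e)
for n,z in [("marker",.0105),("syringe",.013),("tape",.029),("vial",.081)]:
    for d in spotter.regions_of("wrist",n)[:3]:
        v,u=np.nonzero(d["pixels"]); print(n,round(d["conf"],2),len(v),*rect(np.c_[u,v],z,*k), "px",u.mean().round(),v.mean().round())
E
python3 look.py w0
```

```text
mat vial [446.7 215.9] [ 54.6 150.9] 0.4
mat tape [0. 0.] [0. 0.] -90.0
mat syringe [0. 0.] [0. 0.] -90.0
mat marker [0. 0.] [0. 0.] -90.0
mat spare [0. 0.] [0. 0.] -90.0
marker 0.65 1303 [598.4 200.1] [ 13.5 135.9] -9.7 px 109.0 150.0
syringe 0.58 1187 [467.2 221.5] [ 24.  112.3] -13.5 px 106.0 258.0
syringe 0.31 5517 [470.7  -8.6] [ 78.  146.3] -4.5 px 290.0 252.0
vial 0.8 267 [ 411.6 -109.9] [16.  30.8] -62.4 px 385.0 331.0
vial 0.63 1391 [488.5  -9.6] [38.7 49. ] -89.6 px 293.0 269.0
vial 0.57 348 [ 550.9 -263.2] [12.5 34.9] -77.4 px 554.0 211.0
```

View pics/w0.png

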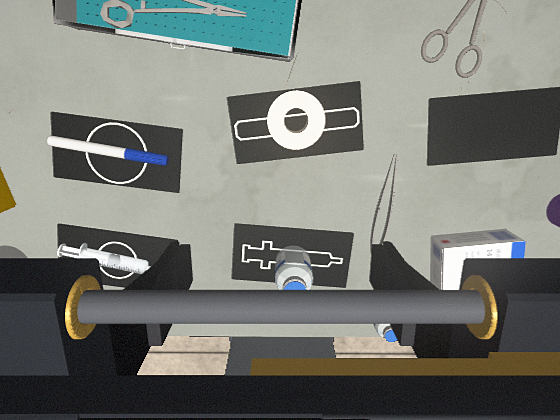

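Wrist view: the marker lies at (109,150) and the tape at (297,120), with the spare mat at (495,125). The gripper hides everything below row ~240, so the vial and syringe mats need another view from further back.

```bash
cat >> h.py <<'E'
def load(n):
    d=np.load(n+".npz"); return d["im"],tuple(d["K"]),d["Rw"],d["C"]
def tapefit(im,xy,*k,z=.029):
    """pale round thing near xy (thin outlines opened away)"""
    u=proj([*xy,z],*k); m=(im.min(2)>120).astype(np.uint8)
    win=np.zeros_like(m); cv2.circle(win,tuple(int(a) for a in u),75,1,-1)
    m=cv2.morphologyEx(m*win,cv2.MORPH_OPEN,np.ones((7,7)))
    n,l,st,ce=cv2.connectedComponentsWithStats(m)
    if n<2: return None
    i=min(range(1,n),key=lambda j:np.hypot(*(ce[j]-u))); v,uu=np.nonzero(l==i)
    c,rad=cv2.minEnclosingCircle((ray(np.c_[uu,v],z,*k)*1000).astype(np.float32))
    return np.round(c,1),round(rad*2,1)
E
python3 - <<'E'
from h import *
im,*k=load("w0")
for n in ["tape","marker","spare","syringe"]: print("mat",n,*mat(im,MATS[n],*k,thr=80))
print("tape",tapefit(im,(.631,-.0126),*k))
print(status.read_state()["ee_pos"],status.read_state()["eef_rot"])
E
```

```text
mat tape [594.1 193.7] [ 75.6 146.9] -7.2
mat marker [628.7 -12.5] [ 75.  146.2] 6.9
mat spare [ 626.3 -235. ] [ 75.2 147.2] 5.2
mat syringe [466.1  -9.3] [ 75.9 146.3] -4.4
tape (array([633.9, -11.4]), 62.2)
[ 0.58144876 -0.0016458   0.4453661 ] [ 9.99999101e-01 -1.26792156e-03  5.81295748e-05  4.32786504e-04]
```

Request:
play_rows:
  series:
    - [0.35,0.065,0.9,0,0,0]
    - [0.35,0.065,0.9,0,0,0]
    - [0.35,0.065,0.9,0,0,0]
    - [0.35,0.065,0.9,0,0,0]

```text
time: 3.2
ee_pos: [0.6333, -0.0124, 0.3037]
eef_rot: [1.0, -0.001, -0.005, 0.0]
ft_force: [-0.9, 0.2, -0.5]
width: 0.0872
grip_force: 0.0
```

Request:
play_rows:
  series:
    - [0,0,0.3,0,0,0]
    - [0,0,0.55,0,0,0]
    - [0,0,0.75,0,0,0]
    - [0,0,0.81,0,0,0]
    - [0,0,0.81,0,0,0]

```text
time: 3.7
ee_pos: [0.6342, -0.0105, 0.1896]
eef_rot: [1.0, -0.001, -0.0, 0.0]
ft_force: [0.0, 0.1, -0.3]
width: 0.0873
grip_force: 0.0
```

Request:
play_rows:
  series:
    - [0,0,0,0,0,0]
    - [0,0,0,0,0,0]
    - [0,0,0,0,0,0]
    - [0,0,0,0,0,0]
    - [0,0,0,0,0,0]
  fingers: -1
  squeeze: 15

```text
time: 4.2
ee_pos: [0.6345, -0.01, 0.1896]
eef_rot: [1.0, -0.0, 0.001, 0.0]
ft_force: [-1.3, -0.4, 4.3]
width: 0.0609
grip_force: 15.0
```

Request:
play_rows:
  series:
    - [0,0,-0.2,0,0,0]
    - [0,0,-0.5,0,0,0]
    - [0,0,-0.5,0,0,0]

```text
time: 4.5
ee_pos: [0.6361, -0.0094, 0.27]
eef_rot: [1.0, -0.0, 0.005, -0.0]
ft_force: [1.4, 0.7, -0.1]
width: 0.061
grip_force: 15.0
```

Request:
play_rows:
  series:
    - [-0.03,0.3,0,0,0,0]
    - [-0.03,0.6,0,0,0,0]
    - [-0.03,0.75,0,0,0,0]
    - [-0.03,0.75,0,0,0,0]

```text
time: 4.9
ee_pos: [0.6292, -0.1276, 0.2632]
eef_rot: [1.0, -0.004, -0.0, 0.001]
ft_force: [1.0, -1.2, -0.0]
width: 0.0604
grip_force: 15.0
```

Request:
play_rows:
  series:
    - [-0.025,0.3,0,0,0,0]
    - [-0.025,0.6,0,0,0,0]
    - [-0.025,0.75,0,0,0,0]
    - [-0.025,0.75,0,0,0,0]

```text
time: 5.3
ee_pos: [0.6251, -0.2389, 0.2631]
eef_rot: [1.0, -0.003, -0.0, 0.001]
ft_force: [-0.4, 0.6, -0.3]
width: 0.0609
grip_force: 15.0
```

Request:
play_rows:
  series:
    - [0,0,0.25,0,0,0]
    - [0,0,0.42,0,0,0]
    - [0,0,0.495,0,0,0]
    - [0,0,0.495,0,0,0]
    - [0,0,0.495,0,0,0]

```text
time: 5.8
ee_pos: [0.6264, -0.2337, 0.19]
eef_rot: [1.0, 0.0, 0.0, -0.0]
ft_force: [-0.1, 0.6, -0.1]
width: 0.0605
grip_force: 15.0
```

Request:
play_rows:
  series:
    - [0,0,0,0,0,0]
    - [0,0,0,0,0,0]
    - [0,0,0,0,0,0]
    - [0,0,0,0,0,0]
  fingers: 1

```text
time: 6.2
ee_pos: [0.6259, -0.235, 0.1897]
eef_rot: [1.0, -0.0, 0.0, 0.0]
ft_force: [-0.4, -0.6, 0.2]
width: 0.083
grip_force: 0.0
```

Request:
play_rows:
  series:
    - [0,0,-0.3,0,0,0]
    - [0,0,-0.6,0,0,0]
    - [0,0,-0.9,0,0,0]
    - [0,0,-0.9,0,0,0]

```text
time: 6.6
ee_pos: [0.6274, -0.235, 0.3322]
eef_rot: [1.0, -0.0, 0.005, 0.002]
ft_force: [0.5, 0.5, -0.8]
width: 0.0869
grip_force: 0.0
```

Request:
play_rows:
  series:
    - [-0.39,-0.855,-0.27,0,0,0]
    - [-0.39,-0.855,-0.27,0,0,0]
    - [-0.39,-0.855,-0.27,0,0,0]

```text
time: 6.9
ee_pos: [0.5665, -0.1048, 0.3653]
eef_rot: [1.0, -0.0, 0.0, -0.0]
ft_force: [-0.1, 0.7, 0.4]
width: 0.0869
grip_force: 0.0
```

Request:
play_rows:
  series:
    - [-0.39,-0.855,-0.27,0,0,0]
    - [-0.39,-0.855,-0.27,0,0,0]
    - [-0.39,-0.855,-0.27,0,0,0]

```text
time: 7.2
ee_pos: [0.5078, 0.0237, 0.4062]
eef_rot: [1.0, -0.0, 0.0, 0.0]
ft_force: [1.2, -0.6, -0.7]
width: 0.0869
grip_force: 0.0
```

Request:
play_rows:
  series:
    - [-0.39,-0.855,-0.27,0,0,0]
    - [-0.39,-0.855,-0.27,0,0,0]
    - [-0.39,-0.855,-0.27,0,0,0]
    - [-0.39,-0.855,-0.27,0,0,0]
    - [-0.39,-0.855,-0.27,0,0,0]

```text
time: 7.7
ee_pos: [0.4502, 0.1507, 0.4463]
eef_rot: [1.0, 0.001, 0.001, 0.0]
ft_force: [-0.1, -0.7, -0.4]
width: 0.0868
grip_force: 0.0
```

```bash
sed -i 's/mat(im,p,\*k))/mat(im,p,*k,thr=80))/' look.py; python3 look.py w1; python3 -c "
from h import *
s=status.read_state();print(s['ee_pos'],s['time'])"
```

```text
mat vial [459.2 210.2] [ 75.5 146.2] -8.1
mat tape [593.1 194.4] [ 75.2 146.5] -7.2
mat syringe [465.3  -8.5] [ 75.4 146.9] -4.4
mat marker [602.4 -13.8] [ 39.  149.5] 0.1
mat spare [0. 0.] [0. 0.] -90.0
marker 0.77 1768 [598.3 200. ] [ 14.1 133.4] -9.5 px 233.0 23.0
syringe 0.59 1559 [465.6 216.5] [ 27.9 119.4] -9.9 px 219.0 153.0
vial 0.87 1052 [406.2 -89.9] [24.9 54.5] -30.7 px 520.0 222.0
vial 0.68 2087 [467.1   6.7] [39.9 60.2] -17.6 px 432.0 160.0
[0.4511085  0.14870839 0.44547101] 7.95
```

View pics/w1.png

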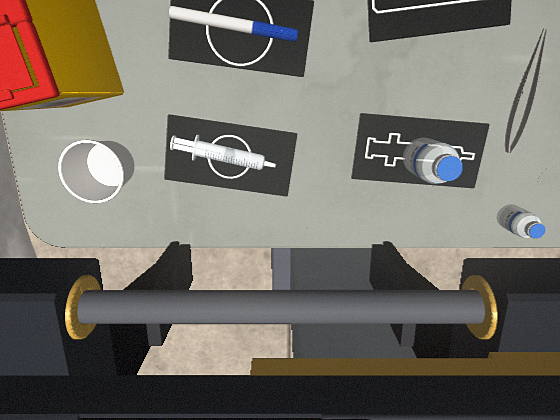

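Wrist view: the marker is at (233,23), the syringe at (219,153) with its flange to the left (+y), the vial at (432,160) and the small vial at (520,222). The mat sizes measure 75 x 146 mm, which fits.

```bash
python3 - <<'E'
from h import *
s=status.read_state();print(np.round(s["joint_positions"],2))
im,*k=load("w1")
# syringe axis: bright pixels within polygon of barrel (between flange and nose), top ~ z .014
m=(im.min(2)>110); v,u=np.nonzero(m); sel=(u>203)&(u<262)&(v>138)&(v<170)&(abs(v-(150+(u-200)*.2))<9)
p=ray(np.c_[u,v][sel],.016,*k); vx,vy,x0,y0=cv2.fitLine(p.astype(np.float32),cv2.DIST_HUBER,0,.001,.001).ravel()
print("syr dir",np.degrees(np.arctan2(-vx*np.sign(vy),abs(vy))),x0,y0)
E
```

```text
[ 0.36  0.02 -0.77  1.74  0.01  1.38 -1.99]
syr dir -12.970594 0.46183202 0.20500267
```

Request:
play_rows:
  series:
    - [0.98,-0.342,0,0,0,-1]
    - [0.98,-0.342,0,0,0,-1]
    - [0.98,-0.342,0,0,0,-1]
    - [0.98,-0.342,0,0,0,-1]
    - [0.98,-0.342,0,0,0,-1]

```text
time: 8.45
ee_pos: [0.5993, 0.2006, 0.4435]
eef_rot: [0.966, 0.259, -0.002, -0.001]
ft_force: [-1.0, -0.5, -0.2]
width: 0.087
grip_force: 0.0
```

Request:
play_rows:
  series:
    - [0,0,0.97,0,0,-1]
    - [0,0,0.97,0,0,-1]
    - [0,0,0.97,0,0,-1]
    - [0,0,0.97,0,0,-1]

```text
time: 8.85
ee_pos: [0.5954, 0.1989, 0.2945]
eef_rot: [0.866, 0.501, -0.004, -0.0]
ft_force: [-0.5, 0.1, -0.0]
width: 0.0867
grip_force: 0.0
```

Request:
play_rows:
  series:
    - [0,0,0,0,0,-0.68]
    - [0,0,0,0,0,-0.68]
    - [0,0,0,0,0,-0.68]
    - [0,0,0,0,0,-0.68]
    - [0,0,0,0,0,-0.68]

```text
time: 9.35
ee_pos: [0.5973, 0.2006, 0.301]
eef_rot: [0.765, 0.644, 0.0, 0.001]
ft_force: [0.3, 0.9, 0.8]
width: 0.0868
grip_force: 0.0
```

Request:
play_rows:
  series:
    - [0,0,0.3,0,0,0]
    - [0,0,0.55,0,0,0]
    - [0,0,0.7,0,0,0]
    - [0,0,0.75,0,0,0]
    - [0,0,0.75,0,0,0]

```text
time: 9.85
ee_pos: [0.5974, 0.201, 0.1878]
eef_rot: [0.764, 0.645, -0.0, -0.0]
ft_force: [0.7, 0.7, 0.0]
width: 0.087
grip_force: 0.0
```

Request:
play_rows:
  series:
    - [0,0,0,0,0,0]
    - [0,0,0,0,0,0]
    - [0,0,0,0,0,0]
    - [0,0,0,0,0,0]
    - [0,0,0,0,0,0]
  fingers: -1
  squeeze: 12

```text
time: 10.35
ee_pos: [0.5977, 0.2011, 0.1883]
eef_rot: [0.764, 0.645, 0.0, 0.0]
ft_force: [-0.0, -1.0, 1.0]
width: 0.0548
grip_force: 0.0
```

Request:
play_rows:
  series:
    - [0,0,0,0,0,0]
    - [0,0,0,0,0,0]
    - [0,0,0,0,0,0]

```text
time: 10.65
ee_pos: [0.5976, 0.2011, 0.1879]
eef_rot: [0.764, 0.645, -0.0, 0.0]
ft_force: [0.4, 0.6, 0.2]
width: 0.0313
grip_force: 0.0
```

Request:
play_rows:
  series:
    - [0,0,0,0,0,0]
    - [0,0,0,0,0,0]
    - [0,0,0,0,0,0]
    - [0,0,0,0,0,0]

```text
time: 11.05
ee_pos: [0.5976, 0.2011, 0.188]
eef_rot: [0.764, 0.645, -0.0, 0.0]
ft_force: [-0.2, -0.2, -0.1]
width: 0.0136
grip_force: 12.0
```

Request:
play_rows:
  series:
    - [0,0,-0.2,0,0,0]
    - [0,0,-0.5,0,0,0]
    - [0,0,-0.5,0,0,0]

```text
time: 11.35
ee_pos: [0.5989, 0.2025, 0.2689]
eef_rot: [0.764, 0.645, 0.004, 0.001]
ft_force: [-0.2, 1.1, 0.4]
width: 0.0132
grip_force: 12.0
```

Request:
play_rows:
  series:
    - [-0.2,0.07,0,0,0,0]
    - [-0.5,0.15,0,0,0,0]
    - [-0.68,0.223,0,0,0,0]
    - [-0.68,0.223,0,0,0,0]

```text
time: 11.75
ee_pos: [0.6149, 0.0891, 0.2623]
eef_rot: [0.766, 0.642, -0.001, 0.001]
ft_force: [0.7, -0.0, 0.2]
width: 0.013
grip_force: 12.0
```

Request:
play_rows:
  series:
    - [-0.2,0.07,0,0,0,0]
    - [-0.5,0.15,0,0,0,0]
    - [-0.68,0.223,0,0,0,0]
    - [-0.68,0.223,0,0,0,0]

```text
time: 12.15
ee_pos: [0.6302, -0.0165, 0.2623]
eef_rot: [0.766, 0.643, -0.001, 0.001]
ft_force: [-0.1, 0.3, 0.1]
width: 0.0132
grip_force: 12.0
```

Request:
play_rows:
  series:
    - [0,0,0,0,0,-0.25]
    - [0,0,0,0,0,-0.55]
    - [0,0,0,0,0,-0.56]
    - [0,0,0,0,0,-0.56]
    - [0,0,0,0,0,-0.56]

```text
time: 12.65
ee_pos: [0.6294, -0.0106, 0.263]
eef_rot: [0.663, 0.749, 0.0, -0.0]
ft_force: [-0.2, -0.1, -0.0]
width: 0.0133
grip_force: 12.0
```

Request:
play_rows:
  series:
    - [0,0,0.25,0,0,0]
    - [0,0,0.42,0,0,0]
    - [0,0,0.495,0,0,0]
    - [0,0,0.495,0,0,0]
    - [0,0,0.495,0,0,0]

```text
time: 13.15
ee_pos: [0.6298, -0.0109, 0.1894]
eef_rot: [0.662, 0.75, 0.0, 0.0]
ft_force: [-0.3, -0.4, 0.1]
width: 0.0132
grip_force: 12.0
```

Request:
play_rows:
  series:
    - [0,0,0,0,0,0]
    - [0,0,0,0,0,0]
    - [0,0,0,0,0,0]
    - [0,0,0,0,0,0]
    - [0,0,0,0,0,0]
  fingers: 1

```text
time: 13.65
ee_pos: [0.6295, -0.0112, 0.1888]
eef_rot: [0.662, 0.75, 0.0, 0.0]
ft_force: [0.7, 0.0, -0.5]
width: 0.0456
grip_force: 0.0
```

Request:
play_rows:
  series:
    - [0,0,-0.3,0,0,0]
    - [0,0,-0.6,0,0,0]
    - [0,0,-0.9,0,0,0]
    - [0,0,-0.9,0,0,0]

```text
time: 14.05
ee_pos: [0.6308, -0.0102, 0.3303]
eef_rot: [0.662, 0.75, 0.003, 0.003]
ft_force: [0.8, 0.1, 0.2]
width: 0.0776
grip_force: 0.0
```

Request:
play_rows:
  series:
    - [-0.4,0,-0.7,0,0,0]
    - [-0.4,0,-0.7,0,0,0]
    - [-0.4,0,-0.7,0,0,0]
    - [-0.4,0,-0.7,0,0,0]
    - [-0.4,0,-0.7,0,0,0]

```text
time: 14.55
ee_pos: [0.6368, -0.0705, 0.428]
eef_rot: [0.662, 0.75, -0.0, -0.0]
ft_force: [0.1, 0.1, 0.1]
width: 0.0868
grip_force: 0.0
```

```bash
python3 look.py w2; python3 - <<'E'
from h import *
im,*k=load("w2"); print("tape",tapefit(im,(.626,-.235),*k)); s=status.read_state();print(s['ee_pos'],s['eef_rot'],s['time'])
E
```

```text
mat vial [0. 0.] [0. 0.] -90.0
mat tape [0. 0.] [0. 0.] -90.0
mat syringe [465.9  -9. ] [ 75.3 146.8] -4.5
mat marker [628.6 -12.5] [ 74.8 146.8] 6.8
mat spare [ 623.8 -234.9] [102.1 147.2] 7.2
marker 0.78 1452 [629.9 -12.5] [ 13.  132.2] 6.9 px 281.0 111.0
marker 0.31 2520 [ 458.4 -200.6] [69.2 85.9] -46.9 px 118.0 261.0
syringe 0.19 3591 [ 625.9 -230.1] [ 73.9 146.1] 5.2 px 256.0 285.0
tape 0.92 637 [ 619.5 -224.3] [49.2 71.2] -15.2 px 255.0 284.0
vial 0.87 2689 [478.6  -8.8] [38.3 60.1] -82.8 px 106.0 90.0
vial 0.83 1056 [ 546.4 -279.3] [35.9 52.1] -18.9 px 172.0 360.0
vial 0.69 2449 [ 484.2 -173.8] [50.8 78.3] -82.8 px 118.0 261.0
tape (array([ 622.2, -208.3]), 23.5)
[ 0.63677794 -0.07007416  0.42771228] [ 6.61101985e-01  7.50295678e-01 -4.10315767e-04 -6.26828128e-04] 14.8
```

View pics/w2.png

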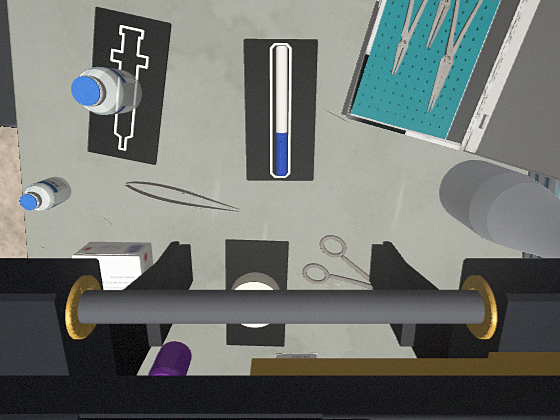

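The marker lies inside its outline at (281,111), 1.3 mm off centre. The tape is next.

Request:
play_rows:
  series:
    - [-0.54,-0.103,0.4,0,0,0]
    - [-0.54,-0.103,0.525,0,0,0]
    - [-0.54,-0.103,0.525,0,0,0]

```text
time: 15.1
ee_pos: [0.6303, -0.1576, 0.3451]
eef_rot: [0.663, 0.748, -0.002, -0.002]
ft_force: [0.5, -0.1, -0.0]
width: 0.0872
grip_force: 0.0
```

Request:
play_rows:
  series:
    - [-0.543,-0.103,0.4,0,0,0]
    - [-0.543,-0.103,0.525,0,0,0]
    - [-0.543,-0.103,0.525,0,0,0]
    - [-0.543,-0.103,0.525,0,0,0]

```text
time: 15.5
ee_pos: [0.6256, -0.2372, 0.2687]
eef_rot: [0.662, 0.749, -0.001, -0.002]
ft_force: [0.1, 0.5, 0.5]
width: 0.0871
grip_force: 0.0
```

Request:
play_rows:
  series:
    - [0,0,0.2,0,0,0]
    - [0,0,0.4,0,0,0]
    - [0,0,0.54,0,0,0]
    - [0,0,0.54,0,0,0]
    - [0,0,0.54,0,0,0]

```text
time: 16.0
ee_pos: [0.6275, -0.234, 0.1921]
eef_rot: [0.661, 0.751, 0.001, 0.001]
ft_force: [-0.4, 0.7, -0.1]
width: 0.0871
grip_force: 0.0
```

Request:
play_rows:
  series:
    - [0,0,0,0,0,0]
    - [0,0,0,0,0,0]
    - [0,0,0,0,0,0]
    - [0,0,0,0,0,0]
    - [0,0,0,0,0,0]
  fingers: -1
  squeeze: 15

```text
time: 16.5
ee_pos: [0.6266, -0.2358, 0.1907]
eef_rot: [0.662, 0.75, 0.0, 0.0]
ft_force: [-1.2, 0.4, 3.3]
width: 0.0609
grip_force: 15.0
```

Request:
play_rows:
  series:
    - [0,0,-0.2,0,0,0]
    - [0,0,-0.5,0,0,0]
    - [0,0,-0.5,0,0,0]
    - [0,0,-0.5,0,0,0]
    - [0,0,-0.5,0,0,0]

```text
time: 17.0
ee_pos: [0.6261, -0.2359, 0.2642]
eef_rot: [0.662, 0.75, -0.0, -0.001]
ft_force: [-0.6, -0.1, -0.7]
width: 0.0606
grip_force: 15.0
```

Request:
play_rows:
  series:
    - [0.2,0.01,0,0,0,0]
    - [0.5,0.02,0,0,0,0]
    - [0.8,0.04,0,0,0,0]
    - [0.957,0.045,0,0,0,0]

```text
time: 17.4
ee_pos: [0.6144, -0.0879, 0.2642]
eef_rot: [0.66, 0.751, 0.0, -0.001]
ft_force: [0.1, 0.5, 0.5]
width: 0.0608
grip_force: 15.0
```

Request:
play_rows:
  series:
    - [0.33,0.015,0,0,0,0]
    - [0.66,0.03,0,0,0,0]
    - [0.957,0.045,0,0,0,0]

```text
time: 17.7
ee_pos: [0.6032, 0.0528, 0.264]
eef_rot: [0.661, 0.75, -0.001, -0.001]
ft_force: [0.9, -0.3, 0.0]
width: 0.0608
grip_force: 15.0
```

Request:
play_rows:
  series:
    - [0.3,0.015,0,0,0,0]
    - [0.6,0.03,0,0,0,0]
    - [0.85,0.045,0,0,0,0]
    - [0.957,0.045,0,0,0,0]
    - [0.957,0.045,0,0,0,0]

```text
time: 18.2
ee_pos: [0.5916, 0.1968, 0.2643]
eef_rot: [0.66, 0.751, -0.0, -0.001]
ft_force: [-0.3, -0.1, -0.5]
width: 0.0607
grip_force: 15.0
```

Request:
play_rows:
  series:
    - [0,0,0,0,0,0]
    - [0,0,0,0,0,0]

```text
time: 18.4
ee_pos: [0.5935, 0.1919, 0.2645]
eef_rot: [0.663, 0.749, -0.001, 0.0]
ft_force: [0.7, -0.9, -0.2]
width: 0.0606
grip_force: 15.0
```

Request:
play_rows:
  series:
    - [0.005,0,0.25,0,0,0]
    - [0.005,0,0.42,0,0,0]
    - [0.005,0,0.487,0,0,0]
    - [0.005,0,0.487,0,0,0]
    - [0.005,0,0.487,0,0,0]

```text
time: 18.9
ee_pos: [0.5934, 0.1942, 0.1929]
eef_rot: [0.662, 0.75, 0.0, 0.0]
ft_force: [0.2, 0.2, -0.9]
width: 0.0608
grip_force: 15.0
```

Request:
play_rows:
  series:
    - [0,0,0,0,0,0]
    - [0,0,0,0,0,0]
    - [0,0,0,0,0,0]
    - [0,0,0,0,0,0]
  fingers: 1

```text
time: 19.3
ee_pos: [0.5929, 0.1948, 0.1925]
eef_rot: [0.662, 0.75, 0.0, 0.0]
ft_force: [0.4, -0.5, 0.6]
width: 0.0828
grip_force: 0.0
```

Request:
play_rows:
  series:
    - [0,0,-0.3,0,0,0]
    - [0,0,-0.6,0,0,0]
    - [0,0,-0.9,0,0,0]
    - [0,0,-0.9,0,0,0]

```text
time: 19.7
ee_pos: [0.5937, 0.1963, 0.3338]
eef_rot: [0.661, 0.75, 0.004, 0.002]
ft_force: [-0.4, 1.1, 0.1]
width: 0.0869
grip_force: 0.0
```

Request:
play_rows:
  series:
    - [-0.1,-0.45,-0.7,0,0,0]
    - [-0.1,-0.45,-0.7,0,0,0]
    - [-0.1,-0.45,-0.7,0,0,0]
    - [-0.1,-0.45,-0.7,0,0,0]
    - [-0.1,-0.45,-0.7,0,0,0]

```text
time: 20.2
ee_pos: [0.5277, 0.1712, 0.4321]
eef_rot: [0.662, 0.75, -0.0, 0.001]
ft_force: [-0.5, -0.1, -0.1]
width: 0.0869
grip_force: 0.0
```

```bash
python3 look.py w3; python3 - <<'E'
from h import *
im,*k=load("w3"); print("tape",tapefit(im,(.594,.194),*k)); s=status.read_state();print(s['ee_pos'],s['eef_rot'],s['time'])
E
```

```text
mat vial [459.3 211.1] [ 74.8 146.8] -8.1
mat tape [593.3 195.2] [ 74.7 146.9] -7.1
mat syringe [468.2  -7.7] [101.7 152. ] -0.1
mat marker [629.5  -6. ] [106.  138.9] 7.1
mat spare [ 623.5 -164.6] [ 35.2 104.9] -82.9
marker 0.66 539 [629.1  -7.1] [ 13.5 126. ] 6.8 px 342.0 319.0
syringe 0.62 2999 [ 6.246e+02 -6.000e-01] [ 74.  135.8] 7.1 px 339.0 311.0
syringe 0.59 1756 [462.8 215. ] [ 20.9 120.2] -13.3 px 226.0 116.0
tape 0.62 2495 [591.1 197.7] [60.3 63.7] 67.5 px 344.0 152.0
vial 0.63 727 [468.1  15. ] [35.6 75.7] -20.3 px 200.0 332.0
vial 0.53 218 [409.9 -51.6] [17.1 22.4] -82.9 px 149.0 367.0
tape (array([597.5, 188. ]), 154.5)
[0.52790844 0.17149753 0.43114424] [ 6.61440847e-01  7.49996857e-01 -4.43692478e-04 -7.23332539e-04] 20.45
```

View pics/w3.png

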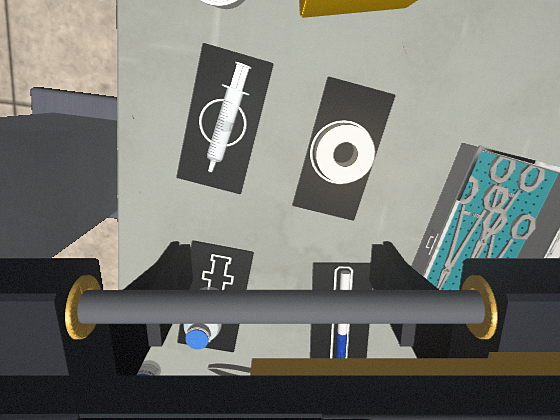

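```bash
cat >> h.py <<'E'
def silfit(mask,xy,parts,k):
    """fit (x,y) of an upright round thing: parts=[(radius,z0,z1),...]; IoU of the projected silhouette with mask"""
    from scipy.optimize import minimize
    t=np.linspace(0,2*np.pi,60)
    def sil(p):
        o=np.zeros(mask.shape,np.uint8)
        for rr,z0,z1 in parts:
            q=np.array([proj([p[0]+rr*np.cos(a),p[1]+rr*np.sin(a),z],*k) for z in(z0,z1) for a in t])
            cv2.fillConvexPoly(o,cv2.convexHull((q*16).astype(np.int32)),1,shift=4)
        return o>0
    f=lambda p:-(sil(p/1000)&mask).sum()/(sil(p/1000)|mask).sum()
    x0=np.array(xy)*1000
    res=minimize(f,x0,method="Nelder-Mead",options=dict(initial_simplex=[x0,x0+[6,0],x0+[0,6]],xatol=.2,fatol=1e-4))
    return res.x.round(1),round(-res.fun,3)
TAPE=[(.031,.004,.029)]; VIAL=[(.0215,.004,.072),(.013,.072,.081)]
E
python3 - <<'E'
from h import *
im,*k=load("w3")
m=(im.min(2)>95).astype(np.uint8); m=cv2.morphologyEx(m,cv2.MORPH_OPEN,np.ones((6,6)))
n,l,st,ce=cv2.connectedComponentsWithStats(m)
for d in spotter.regions_of("wrist","tape")[:1]:
    px=d["pixels"].copy(); mm=cv2.morphologyEx(px.astype(np.uint8),cv2.MORPH_CLOSE,np.ones((25,25)))>0
    print(silfit(mm,(.593,.195),TAPE,k))
    mm=cv2.morphologyEx(mm.astype(np.uint8),cv2.MORPH_OPEN,np.ones((9,9)))>0
    print(silfit(mm,(.593,.195),TAPE,k))
# circle outline, pixels on the mat plane: fit mat outline centre from white pixels beyond the tape
u=proj([.5933,.1949,.004],*k); print(u)
cv2.imwrite("pics/c3.png",cv2.resize(im[60:240,160:410],None,fx=3,fy=3,interpolation=cv2.INTER_CUBIC))
v,uu=np.nonzero((im[65:175,200:255].min(2)>110)); p=ray(np.c_[uu+200,v+65],.014,*k)
E
```

```text
(array([592.9, 196.2]), np.float64(0.949))
(array([593. , 197.5]), np.float64(0.941))
[341.24457667 152.31854467]
```

View pics/c3.png

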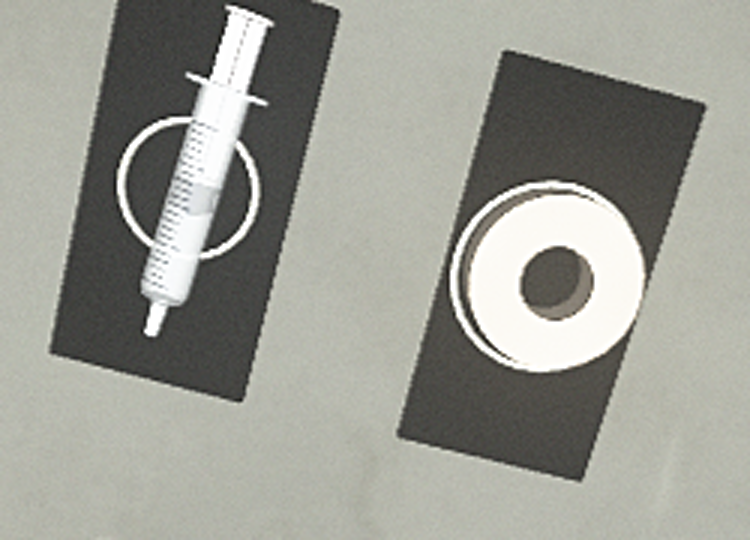

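Crop: the tape sits in its circle, about 1-2 mm off. The syringe runs from its nose at crop (150,335) to the plunger end at (248,12).

```bash
cat >> h.py <<'E'
def go(x,y,z=None,yaw=None,cmd=None):
    """shares (tool axes now) from the measured pose to a target, to be split over calls"""
    s=status.read_state(); q=s["eef_rot"]; p=np.array(s["ee_pos"]); a=2*np.arctan2(q[1],q[0])
    d=np.array([x,y])-p[:2]
    out=[d@[np.cos(a),np.sin(a)]/.15,d@[np.sin(a),-np.cos(a)]/.15,0 if z is None else (p[2]-z)/.15,0 if yaw is None else -(yaw-np.degrees(a))/30]
    print("pose",p.round(4),"yaw",np.degrees(a).round(1),"shares x,y,z,az",np.round(out,3))
E
python3 - <<'E'
from h import *
im,*k=load("w3")
p=ray([(210,171.7),(242.7,64)],.013,*k); d=p[1]-p[0]
print(p.round(4),p.mean(0).round(4),np.hypot(*d),np.degrees(np.arctan2(-d[0],d[1])))
go(*p.mean(0),.30,77)
E
```

```text
[[0.451  0.1568]
 [0.4764 0.2728]] [0.4637 0.2148] 0.11868709549886035 -12.338115620336486
pose [0.5279 0.1716 0.4313] yaw 97.2 shares x,y,z,az [ 0.339 -0.389  0.875  0.673]
```

Request:
play_rows:
  series:
    - [0.339,-0.389,0.87,0,0,0.66]
    - [0.339,-0.389,0.87,0,0,0.66]
    - [0.339,-0.389,0.87,0,0,0.66]
    - [0.339,-0.389,0.87,0,0,0.66]
    - [0.339,-0.389,0.87,0,0,0.66]
  fingers: 0

```text
time: 21.0
ee_pos: [0.4631, 0.215, 0.3011]
eef_rot: [0.78, 0.626, -0.001, -0.0]
ft_force: [1.7, -1.4, 0.1]
width: 0.0551
grip_force: 0.0
```

Request:
play_rows:
  series:
    - [0,0,0.3,0,0,0]
    - [0,0,0.55,0,0,0]
    - [0,0,0.7,0,0,0]
    - [0,0,0.74,0,0,0]
    - [0,0,0.74,0,0,0]

```text
time: 21.5
ee_pos: [0.4644, 0.2147, 0.1912]
eef_rot: [0.781, 0.625, 0.0, -0.0]
ft_force: [0.1, 0.6, 0.0]
width: 0.0436
grip_force: 0.0
```

Request:
play_rows:
  series:
    - [0,0,0,0,0,0]
    - [0,0,0,0,0,0]
    - [0,0,0,0,0,0]
    - [0,0,0,0,0,0]
    - [0,0,0,0,0,0]
  fingers: -1
  squeeze: 10

```text
time: 22.0
ee_pos: [0.4636, 0.2147, 0.191]
eef_rot: [0.781, 0.625, 0.0, 0.0]
ft_force: [0.2, -1.0, 3.9]
width: 0.013
grip_force: 10.0
```

Request:
play_rows:
  series:
    - [0,0,0,0,0,0]
    - [0,0,0,0,0,0]
    - [0,0,0,0,0,0]

```text
time: 22.3
ee_pos: [0.4636, 0.2147, 0.191]
eef_rot: [0.781, 0.625, 0.0, 0.0]
ft_force: [-1.6, -1.6, 6.7]
width: 0.013
grip_force: 10.0
```

Request:
play_rows:
  series:
    - [0,0,-0.2,0,0,0]
    - [0,0,-0.5,0,0,0]
    - [0,0,-0.73,0,0,0]
    - [0,0,-0.73,0,0,0]

```text
time: 22.7
ee_pos: [0.4644, 0.2158, 0.3043]
eef_rot: [0.781, 0.625, 0.003, 0.001]
ft_force: [0.9, -0.3, -1.1]
width: 0.0129
grip_force: 10.0
```

Request:
play_rows:
  series:
    - [-0.2,0.13,0,0,0,0]
    - [-0.45,0.28,0,0,0,0]
    - [-0.7,0.45,0,0,0,0]
    - [-0.897,0.569,0,0,0,0]

```text
time: 23.1
ee_pos: [0.5179, 0.0618, 0.2995]
eef_rot: [0.781, 0.624, -0.0, 0.0]
ft_force: [-0.0, 0.5, -0.4]
width: 0.0129
grip_force: 10.0
```

Request:
play_rows:
  series:
    - [-0.25,0.16,0,0,0,0]
    - [-0.5,0.31,0,0,0,0]
    - [-0.75,0.47,0,0,0,0]
    - [-0.897,0.569,0,0,0,0]

```text
time: 23.5
ee_pos: [0.5715, -0.0894, 0.2991]
eef_rot: [0.782, 0.624, -0.001, 0.0]
ft_force: [0.8, 0.7, -0.0]
width: 0.013
grip_force: 10.0
```

Request:
play_rows:
  series:
    - [-0.25,0.16,0,0,0,0]
    - [-0.5,0.31,0,0,0,0]
    - [-0.75,0.47,0,0,0,0]
    - [-0.897,0.569,0,0,0,0]
    - [-0.897,0.569,0,0,0,0]

```text
time: 24.0
ee_pos: [0.6249, -0.2401, 0.2983]
eef_rot: [0.783, 0.623, -0.001, -0.0]
ft_force: [-0.6, -0.8, -0.5]
width: 0.013
grip_force: 10.0
```

Request:
play_rows:
  series:
    - [0,0,0.3,0,0,0]
    - [0,0,0.55,0,0,0]
    - [0,0,0.68,0,0,0]
    - [0,0,0.72,0,0,0]
    - [0,0,0.72,0,0,0]

```text
time: 24.5
ee_pos: [0.625, -0.2345, 0.1921]
eef_rot: [0.78, 0.625, -0.0, -0.001]
ft_force: [0.1, 0.6, 0.2]
width: 0.0129
grip_force: 10.0
```

Request:
play_rows:
  series:
    - [0,0,0,0,0,0]
    - [0,0,0,0,0,0]
    - [0,0,0,0,0,0]
    - [0,0,0,0,0,0]
  fingers: 1

```text
time: 24.9
ee_pos: [0.6252, -0.2352, 0.1927]
eef_rot: [0.781, 0.625, 0.0, 0.0]
ft_force: [-0.1, -0.1, -0.3]
width: 0.0372
grip_force: 0.0
```

Request:
play_rows:
  series:
    - [0,0,-0.3,0,0,0]
    - [0,0,-0.6,0,0,0]
    - [0,0,-0.9,0,0,0]
    - [0,0,-0.9,0,0,0]

```text
time: 25.3
ee_pos: [0.6266, -0.2348, 0.3346]
eef_rot: [0.781, 0.625, 0.003, 0.004]
ft_force: [0.5, 0.2, -0.4]
width: 0.0688
grip_force: 0.0
```

Request:
play_rows:
  series:
    - [0.547,-0.686,-0.37,0,0,0]
    - [0.547,-0.686,-0.37,0,0,0]
    - [0.547,-0.686,-0.37,0,0,0]
    - [0.547,-0.686,-0.37,0,0,0]

```text
time: 25.7
ee_pos: [0.5413, -0.1273, 0.3853]
eef_rot: [0.779, 0.627, 0.0, 0.002]
ft_force: [1.8, -0.0, 0.6]
width: 0.0863
grip_force: 0.0
```

Request:
play_rows:
  series:
    - [0.547,-0.686,-0.37,0,0,0]
    - [0.547,-0.686,-0.37,0,0,0]
    - [0.547,-0.686,-0.37,0,0,0]
    - [0.547,-0.686,-0.37,0,0,0]
    - [0.547,-0.686,-0.37,0,0,0]

```text
time: 26.2
ee_pos: [0.4599, -0.0298, 0.4387]
eef_rot: [0.781, 0.625, -0.0, 0.002]
ft_force: [-0.6, -0.3, -0.8]
width: 0.087
grip_force: 0.0
```

```bash
python3 look.py w4; python3 - <<'E'
from h import *
im,*k=load("w4")
for d in spotter.regions_of("wrist","vial")[:3]:
    v,u=np.nonzero(d["pixels"]); c=ray([u.mean(),v.mean()],.04,*k)[0]
    if abs(c[1])<.06: print(c,silfit(d["pixels"],(.46,-.012),VIAL,k))
# blue cap top centre
hsv=cv2.cvtColor(im,cv2.COLOR_BGR2HSV); m=cv2.inRange(hsv,(95,110,80),(125,255,255))
n,l,st,ce=cv2.connectedComponentsWithStats(m)
for i in range(1,n):
    if st[i,4]>150: 
        v,u=np.nonzero(l==i); c,rr=cv2.minEnclosingCircle((ray(np.c_[u,v],.081,*k)*1000).astype(np.float32)); print("cap",st[i],np.round(c,1),round(rr*2,1))
go(.46,-.012,.3)
E
```

```text
mat vial [450.7 139.3] [10.  69.8] 77.4
mat tape [0. 0.] [0. 0.] -90.0
mat syringe [465.   -8.9] [ 74.7 146.6] -4.4
mat marker [627.7 -12.2] [ 75.  146.6] 6.8
mat spare [ 624.6 -241.2] [100.9 166. ] 0.2
marker 0.67 1513 [629.8 -12.5] [ 14.2 132.9] 7.1 px 428.0 113.0
syringe 0.67 603 [ 632.3 -200.4] [28.5 56.3] 0.7 px 448.0 270.0
vial 0.89 1493 [461.4  -5.2] [38.1 41.6] 6.4 px 277.0 153.0
vial 0.88 746 [ 400.  -102.3] [24.1 40.9] -28.9 px 238.0 260.0
[ 0.46051718 -0.01102416] (array([460.8,  -7.7]), np.float64(0.795))
cap [428 132  20  42 476] [607.1 -37.8] 40.2
cap [264 147  25  26 513] [460.8 -10.6] 23.9
cap [228 266  15  14 163] [ 393.3 -114.6] 15.7
cap [334 342  23  15 217] [ 488.1 -231.2] 25.4
pose [ 0.4604 -0.0308  0.4376] yaw 77.3 shares x,y,z,az [ 0.122 -0.03   0.918  0.   ]
```

View pics/w4.png

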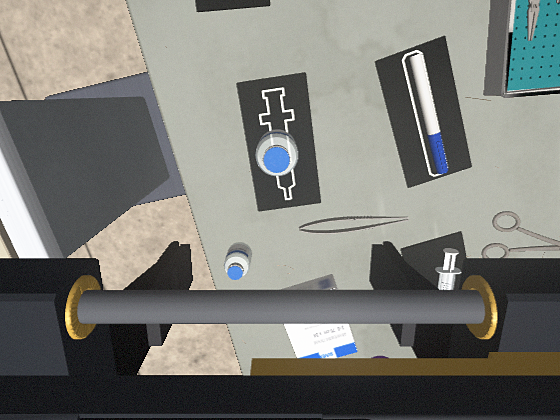

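Wrist view: the vial's cap is at (277,160), i.e. (460.8,-10.6) mm, and the syringe is parked at (448,270). The vial is next.

Request:
play_rows:
  series:
    - [0.132,-0.025,0.3,0,0,0]
    - [0.132,-0.025,0.6,0,0,0]
    - [0.132,-0.025,0.85,0,0,0]
    - [0.132,-0.025,0.917,0,0,0]
    - [0.132,-0.025,0.917,0,0,0]

```text
time: 27.0
ee_pos: [0.4607, -0.01, 0.2999]
eef_rot: [0.781, 0.625, -0.0, -0.002]
ft_force: [0.2, 0.4, 0.9]
width: 0.0871
grip_force: 0.0
```

Request:
play_rows:
  series:
    - [0,0,0.2,0,0,0]
    - [0,0,0.4,0,0,0]
    - [0,0,0.55,0,0,0]
    - [0,0,0.63,0,0,0]
    - [0,0,0.63,0,0,0]

```text
time: 27.5
ee_pos: [0.4612, -0.0101, 0.2065]
eef_rot: [0.781, 0.625, 0.0, -0.0]
ft_force: [-0.2, -0.9, 0.5]
width: 0.0871
grip_force: 0.0
```

Request:
play_rows:
  series:
    - [0,0,0,0,0,0]
    - [0,0,0,0,0,0]
    - [0,0,0,0,0,0]
    - [0,0,0,0,0,0]
    - [0,0,0,0,0,0]
  fingers: -1
  squeeze: 15

```text
time: 28.0
ee_pos: [0.4609, -0.01, 0.2065]
eef_rot: [0.781, 0.625, 0.0, 0.0]
ft_force: [-0.2, 0.1, -0.2]
width: 0.0549
grip_force: 0.0
```

Request:
play_rows:
  series:
    - [0,0,0,0,0,0]
    - [0,0,0,0,0,0]
    - [0,0,0,0,0,0]
    - [0,0,0,0,0,0]

```text
time: 28.4
ee_pos: [0.4608, -0.0099, 0.2062]
eef_rot: [0.781, 0.625, -0.0, 0.0]
ft_force: [-1.1, -0.7, 1.7]
width: 0.0425
grip_force: 15.0
```

Request:
play_rows:
  series:
    - [0,0,-0.07,0,0,0]
    - [0,0,-0.17,0,0,0]
    - [0,0,-0.25,0,0,0]
    - [0,0,-0.267,0,0,0]

```text
time: 28.8
ee_pos: [0.4613, -0.0098, 0.2478]
eef_rot: [0.781, 0.625, 0.001, 0.001]
ft_force: [0.0, 0.5, -0.6]
width: 0.0426
grip_force: 15.0
```

Request:
play_rows:
  series:
    - [0.08,-0.02,0,0,0,0]
    - [0.22,-0.05,0,0,0,0]
    - [0.4,-0.09,0,0,0,0]
    - [0.58,-0.135,0,0,0,0]
    - [0.718,-0.166,0,0,0,0]

```text
time: 29.3
ee_pos: [0.4593, 0.1031, 0.2458]
eef_rot: [0.78, 0.626, -0.0, -0.0]
ft_force: [0.9, -0.1, -1.8]
width: 0.0429
grip_force: 15.0
```

Request:
play_rows:
  series:
    - [0.15,-0.035,0,0,0,0]
    - [0.33,-0.075,0,0,0,0]
    - [0.5,-0.12,0,0,0,0]
    - [0.65,-0.15,0,0,0,0]
    - [0.718,-0.166,0,0,0,0]

```text
time: 29.8
ee_pos: [0.4583, 0.2139, 0.2458]
eef_rot: [0.78, 0.626, 0.0, -0.001]
ft_force: [-0.5, -0.3, -0.4]
width: 0.0426
grip_force: 15.0
```

Request:
play_rows:
  series:
    - [0,0,0,0,0,0]
    - [0,0,0,0,0,0]
    - [0,0,0,0,0,0]

```text
time: 30.1
ee_pos: [0.4595, 0.2099, 0.2459]
eef_rot: [0.781, 0.624, -0.0, 0.0]
ft_force: [0.2, 0.0, -0.5]
width: 0.0425
grip_force: 15.0
```

```bash
python3 -c "
from h import *
go(.4592,.2112,.2065)"
```

```text
pose [0.4595 0.2099 0.2459] yaw 77.3 shares x,y,z,az [ 0.008 -0.004  0.263  0.   ]
```

Request:
play_rows:
  series:
    - [0.008,0,0.1,0,0,0]
    - [0.008,0,0.2,0,0,0]
    - [0.008,0,0.245,0,0,0]
    - [0.008,0,0.262,0,0,0]
    - [0.008,0,0.262,0,0,0]

```text
time: 30.6
ee_pos: [0.4593, 0.2123, 0.2063]
eef_rot: [0.781, 0.625, -0.001, -0.0]
ft_force: [-0.1, 1.0, -1.1]
width: 0.0426
grip_force: 15.0
```

Request:
play_rows:
  series:
    - [0,0,0,0,0,0]
    - [0,0,0,0,0,0]
    - [0,0,0,0,0,0]

```text
time: 30.9
ee_pos: [0.4596, 0.2123, 0.2068]
eef_rot: [0.781, 0.625, 0.0, -0.0]
ft_force: [0.6, 0.6, -0.8]
width: 0.0427
grip_force: 15.0
```

Request:
play_rows:
  series:
    - [0,0,0,0,0,0]
    - [0,0,0,0,0,0]
    - [0,0,0,0,0,0]
    - [0,0,0,0,0,0]
    - [0,0,0,0,0,0]
  fingers: 1

```text
time: 31.4
ee_pos: [0.4596, 0.2123, 0.2069]
eef_rot: [0.781, 0.625, 0.0, 0.0]
ft_force: [0.4, 0.1, 0.5]
width: 0.0744
grip_force: 0.0
```

Request:
play_rows:
  series:
    - [0,0,0,0,0,0]
    - [0,0,-0.15,0,0,0]
    - [0,0,-0.4,0,0,0]
    - [0,0,-0.7,0,0,0]
    - [0,0,-0.7,0,0,0]

```text
time: 31.9
ee_pos: [0.4606, 0.2138, 0.3169]
eef_rot: [0.78, 0.625, 0.003, 0.001]
ft_force: [-0.1, 0.5, -0.5]
width: 0.0871
grip_force: 0.0
```

Request:
play_rows:
  series:
    - [-0.1,0,-0.3,0,0,0]
    - [-0.2,0,-0.6,0,0,0]
    - [-0.2,0,-0.85,0,0,0]
    - [-0.2,0,-0.85,0,0,0]
    - [-0.2,0,-0.85,0,0,0]

```text
time: 32.4
ee_pos: [0.4531, 0.183, 0.4396]
eef_rot: [0.781, 0.625, 0.0, 0.001]
ft_force: [-0.3, 0.4, 0.4]
width: 0.0873
grip_force: 0.0
```

```bash
python3 look.py w5; python3 - <<'E'
from h import *
im,*k=load("w5")
hsv=cv2.cvtColor(im,cv2.COLOR_BGR2HSV); m=cv2.inRange(hsv,(95,110,80),(125,255,255))
n,l,st,ce=cv2.connectedComponentsWithStats(m)
for i in range(1,n):
    if st[i,4]>150: 
        v,u=np.nonzero(l==i); c,rr=cv2.minEnclosingCircle((ray(np.c_[u,v],.081,*k)*1000).astype(np.float32)); print("cap",st[i],np.round(c,1),round(rr*2,1))
go(.6252,-.2352,.3)
E
```

```text
mat vial [459. 211.] [ 74.6 146.5] -8.2
mat tape [593.2 195.1] [ 74.8 146.6] -7.1
mat syringe [467.  -8.] [102.5 147.6] -4.4
mat marker [624.9 -19.1] [101.1 169.9] -0.1
mat spare [ 625.6 -196.1] [ 77.  118.5] 77.3
marker 0.84 565 [626.3  18.6] [14.2 74.5] 8.4 px 447.0 264.0
tape 0.58 2822 [590.4 198.1] [60.8 67.8] 77.3 px 405.0 126.0
vial 0.95 1597 [460.7 216. ] [39.7 42.2] -12.7 px 280.0 144.0
cap [268 137  25  26 521] [459.2 211.4] 23.9
pose [0.4528 0.183  0.4384] yaw 77.4 shares x,y,z,az [-2.47   1.73   0.923  0.   ]
```

View pics/w5.png

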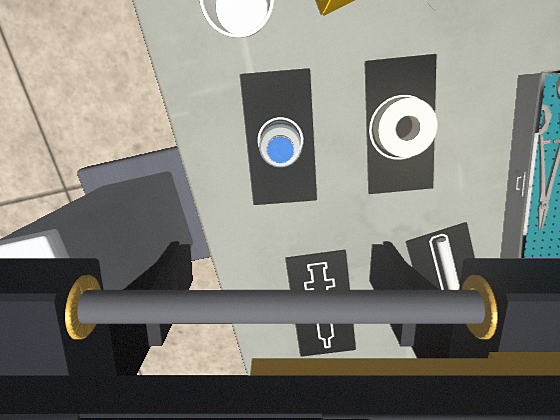

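The vial stands centred in its circle (cap at (280,149), within 1 mm). Now the syringe.

Request:
play_rows:
  series:
    - [-0.823,0.577,0.1,0,0,0]
    - [-0.823,0.577,0.307,0,0,0]
    - [-0.823,0.577,0.307,0,0,0]
    - [-0.823,0.577,0.307,0,0,0]
  fingers: 0

```text
time: 33.05
ee_pos: [0.5114, 0.0375, 0.3901]
eef_rot: [0.783, 0.622, -0.002, -0.001]
ft_force: [-0.1, -1.0, 0.5]
width: 0.0627
grip_force: 0.0
```

Request:
play_rows:
  series:
    - [-0.823,0.577,0.307,0,0,0]
    - [-0.823,0.577,0.307,0,0,0]
    - [-0.823,0.577,0.307,0,0,0]
    - [-0.823,0.577,0.307,0,0,0]

```text
time: 33.45
ee_pos: [0.5684, -0.1021, 0.3439]
eef_rot: [0.783, 0.622, -0.002, -0.001]
ft_force: [-0.3, 0.8, -0.4]
width: 0.044
grip_force: 0.0
```

Request:
play_rows:
  series:
    - [-0.25,0.17,0.1,0,0,0]
    - [-0.5,0.35,0.2,0,0,0]
    - [-0.75,0.5,0.307,0,0,0]
    - [-0.823,0.577,0.307,0,0,0]
    - [-0.823,0.577,0.307,0,0,0]

```text
time: 33.95
ee_pos: [0.6256, -0.2373, 0.2992]
eef_rot: [0.782, 0.624, -0.0, -0.001]
ft_force: [-0.9, 0.8, 0.1]
width: 0.0434
grip_force: 0.0
```

Request:
play_rows:
  series:
    - [0,0,0.25,0,0,0]
    - [0,0,0.5,0,0,0]
    - [0,0,0.68,0,0,0]
    - [0,0,0.725,0,0,0]
    - [0,0,0.725,0,0,0]

```text
time: 34.45
ee_pos: [0.6253, -0.2337, 0.1922]
eef_rot: [0.78, 0.626, -0.0, -0.001]
ft_force: [-0.2, 0.0, 0.5]
width: 0.043
grip_force: 0.0
```

Request:
play_rows:
  series:
    - [0,0,0,0,0,0]
    - [0,0,0,0,0,0]
    - [0,0,0,0,0,0]
    - [0,0,0,0,0,0]
    - [0,0,0,0,0,0]
  fingers: -1
  squeeze: 10

```text
time: 34.95
ee_pos: [0.6254, -0.2352, 0.193]
eef_rot: [0.781, 0.625, 0.0, 0.0]
ft_force: [-0.8, -0.3, 3.1]
width: 0.0134
grip_force: 10.0
```

Request:
play_rows:
  series:
    - [0,0,0,0,0,0]
    - [0,0,-0.2,0,0,0]
    - [0,0,-0.5,0,0,0]
    - [0,0,-0.72,0,0,0]
    - [0,0,-0.72,0,0,0]

```text
time: 35.45
ee_pos: [0.6267, -0.2348, 0.306]
eef_rot: [0.781, 0.625, 0.002, 0.003]
ft_force: [-0.2, -0.8, -0.1]
width: 0.0127
grip_force: 10.0
```

```bash
python3 -c "
from h import *
go(.4652,-.0086,.1925,85.6)"
```

```text
pose [ 0.6267 -0.2348  0.306 ] yaw 77.4 shares x,y,z,az [ 1.236 -1.38   0.756 -0.275]
```

Request:
play_rows:
  series:
    - [0.15,-0.17,0,0,0,0]
    - [0.35,-0.38,0,0,0,0]
    - [0.55,-0.6,0,0,0,0]
    - [0.62,-0.686,0,0,0,0]

```text
time: 35.85
ee_pos: [0.5434, -0.1179, 0.2999]
eef_rot: [0.779, 0.627, -0.001, -0.001]
ft_force: [0.6, -0.8, 0.3]
width: 0.0131
grip_force: 10.0
```

Request:
play_rows:
  series:
    - [0.2,-0.22,0,0,0,0]
    - [0.4,-0.44,0,0,0,0]
    - [0.55,-0.6,0,0,0,0]
    - [0.62,-0.686,0,0,0,0]
    - [0.62,-0.686,0,0,0,0]

```text
time: 36.35
ee_pos: [0.4639, -0.0067, 0.3002]
eef_rot: [0.78, 0.626, -0.001, 0.0]
ft_force: [-0.2, -1.0, -0.3]
width: 0.0131
grip_force: 10.0
```

Request:
play_rows:
  series:
    - [0,0,0,0,0,-0.14]
    - [0,0,0,0,0,-0.275]
    - [0,0,0,0,0,-0.275]
    - [0,0,0,0,0,-0.275]
    - [0,0,0,0,0,-0.275]

```text
time: 36.85
ee_pos: [0.4654, -0.0089, 0.3004]
eef_rot: [0.734, 0.679, 0.0, -0.0]
ft_force: [0.4, 0.1, 0.6]
width: 0.0129
grip_force: 10.0
```

```bash
python3 -c "
from h import *
go(.4652,-.0086,.193,85.6)"
```

```text
pose [ 0.4654 -0.0089  0.3004] yaw 85.5 shares x,y,z,az [ 0.002 -0.001  0.716 -0.003]
```

Request:
play_rows:
  series:
    - [0,0,0.25,0,0,0]
    - [0,0,0.5,0,0,0]
    - [0,0,0.67,0,0,0]
    - [0,0,0.712,0,0,0]
    - [0,0,0.712,0,0,0]

```text
time: 37.35
ee_pos: [0.465, -0.0085, 0.1932]
eef_rot: [0.734, 0.679, -0.001, -0.001]
ft_force: [1.0, -0.1, 0.2]
width: 0.0129
grip_force: 10.0
```

Request:
play_rows:
  series:
    - [0,0,0,0,0,0]
    - [0,0,0,0,0,0]
    - [0,0,0,0,0,0]
    - [0,0,0,0,0,0]
    - [0,0,0,0,0,0]
  fingers: 1

```text
time: 37.85
ee_pos: [0.4653, -0.0087, 0.1939]
eef_rot: [0.734, 0.679, 0.0, 0.0]
ft_force: [-0.2, -0.1, 0.4]
width: 0.0449
grip_force: 0.0
```

Request:
play_rows:
  series:
    - [0,0,-0.3,0,0,0]
    - [0,0,-0.6,0,0,0]
    - [0,0,-0.9,0,0,0]
    - [0,0,-0.9,0,0,0]

```text
time: 38.25
ee_pos: [0.4669, -0.0078, 0.3337]
eef_rot: [0.734, 0.68, 0.002, 0.003]
ft_force: [0.2, -0.3, -0.8]
width: 0.0771
grip_force: 0.0
```

Request:
play_rows:
  series:
    - [-0.1,0.4,-0.7,0,0,0]
    - [-0.1,0.4,-0.7,0,0,0]
    - [-0.1,0.4,-0.7,0,0,0]
    - [-0.1,0.4,-0.7,0,0,0]
    - [-0.1,0.4,-0.7,0,0,0]

```text
time: 38.75
ee_pos: [0.5237, -0.0279, 0.4329]
eef_rot: [0.733, 0.68, -0.0, -0.0]
ft_force: [0.4, 0.2, 0.3]
width: 0.087
grip_force: 0.0
```

```bash
python3 look.py w6; python3 - <<'E'
from h import *
im=load("w6")[0]; cv2.imwrite("pics/c6.png",cv2.resize(im[40:240,160:460],None,fx=2.6,fy=2.6,interpolation=cv2.INTER_CUBIC))
E
```

```text
mat vial [452.1 140.5] [11.7 70.2] 85.6
mat tape [585.2 128.1] [16.3 75.1] 85.6
mat syringe [465.4  -8.7] [ 74.7 145.6] -4.3
mat marker [628.  -12.2] [ 74.9 146.6] 6.8
mat spare [ 624.4 -238.2] [101.  171.5] 0.0
marker 0.56 1396 [629.5 -13.1] [ 13.6 133.4] 7.3 px 376.0 144.0
syringe 0.63 1551 [464.7  -7. ] [ 21.4 118.6] -1.3 px 226.0 149.0
```

View pics/c6.png

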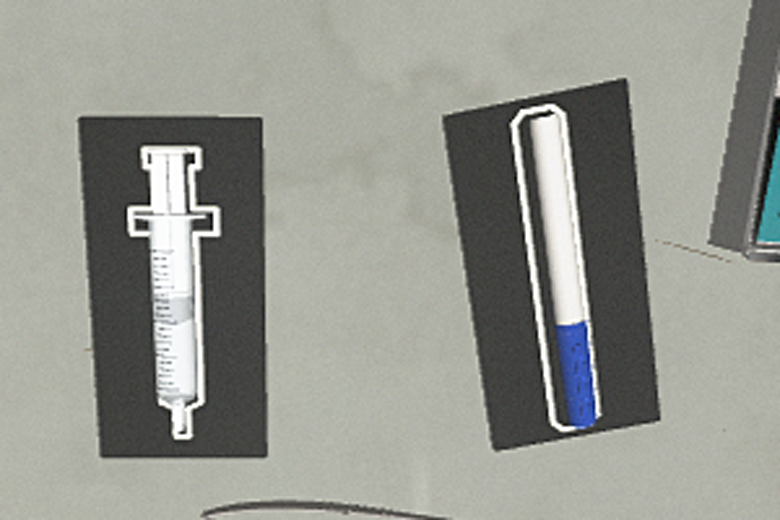

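The syringe at crop (175,290) and the marker at (565,270) both lie within their outlines. The marker is about 1.3 mm off centre, and the rest of what shows is parallax. The arm is clear, so I am handing in.

```bash
python3 -c "
from bench import job
print(job.close_job())"
```

```text
the job is handed in; nothing more can be done
None
```

I moved all four things onto their own mats, within about 1–2 mm of centre by the camera measurements. The vial stayed upright, the carton was not touched, and I handed the job in at about 39 s; no verdict came back.

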